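# Pin a tie link in the weld fixture and hold the clamp cap shut

### The arm

A 7-joint arm with a two-finger parallel gripper is mounted at the origin on the work surface; the furniture and walls round the work are solid. World frame = base frame: x ahead of the robot, y to its left, z up, the work surface at z = 0. Lengths are in mm, angles in degrees, forces in N, time in s.
With the tool pointing down it reaches from about 425 to 875 mm from the base axis. Payload 9.9 kg.
Tool frame: the origin (TCP) lies midway between the tips of the shut fingers; the grasp point (between the pads) lies bot.grip_point_offset behind it (bot.grip_point_offset is the distance from the TCP to the grasp point, in mm); z points along the fingers, y is the line along which they close (so a half turn about z gives the same grasp; the last joint's range is limited). The gripper opens to 85 mm and grips with 20 to 120 N. Pads are 22 mm wide; open, the fingers measure 114 mm over their backs; the gripper's body (76 mm by 85 mm) begins 54 mm behind the grasp point. The pads swing forward as they close: fully open they stand 13 mm farther back than shut.
Start: joints at [63.438, 32.985, 1.427, 82.34, -0.859, 64.687, -3.237], TCP at [250.25, -626.9, 231.289] pointing down, gripper open.
Joint ranges: [-157.87, 157.87], [-19.46, 123.44], [-87.15, 90], [11.01, 140.99], [-62.26, 242.26], [9.8, 113.94], [-161.44, 161.44]. Speed limits (degrees/s): [127.2, 127.2, 172.46, 172.46, 180, 180, 180].

### API

Orientations are given as a 3x3 rotation matrix whose columns are the frame's x, y, z axes.
In Python, from cell import bot gives the robot as it stands. The module is installed in compiled form; this text tells all that it offers. Calls block until the motion is done:
- bot.move_pose(position, orientation): joint-space move of the TCP to a pose.
- bot.move_linear(position, frame=None, rate=150, until_force=None): straight line of the TCP; frame=None keeps the orientation; rate is the mean speed in mm/s. With until_force (N) it stops when the force on the tool has changed by that much, and returns True; else False.
- bot.movej(angles): joint-space move.
- bot.move_gripper(opening, effort=None): finger opening in mm; effort is the grip in N (None keeps the last); returns when the fingers have stopped.
- bot.sleep(seconds).
- bot.solve_ik(position, orientation): joint angles nearest the present ones, or None.
- bot.get_obs(): the state.
- bot.capture(name): name is "scene" or "top"; returns (picture, depth): 480x640x3 uint8, red, green, blue; 480x640 float32, mm along the optical axis (not along the pixel's ray), 0 where there is no reading.
- bot.camera_params(name): a dict with "fx", "fy", "cx", "cy" (pixels), "k1" (the pictures are not rectified: a ray, as slopes to the right and down, at radius r is drawn at 1 + k1 r^2 times it, then the intrinsics apply), "R" (3x3) and "t" (3): a world point X has camera coordinates R X + t. Camera axes: x right, y down, z forward; pixel columns grow to the right and rows downward; lengths in mm; the calibration is good to about 2 mm. A picture is of the moment at which its call begins. camera_params takes no time and is no camera call.
A pose or a line that the arm cannot do raises bot.PlanningError and nothing moves.
- bot.close_job(): hands the job in; it is judged then, once.
Trained networks look in the newest picture that a camera, given by its name, has taken for a name from the list of things; names that differ only in an ending like _2 or _b are one class to them, and where a whole thing is asked for, a point or a joint stands for the part that bears it (a point fixed in the world has none). Each returns a list of dicts, best first, with "confidence" (0 to 1); they miss things now and then, are a little off and sometimes report something else, mostly with a low value. They report only what shows in the picture. A call takes as long as a camera call.
- bot.look_for(target, camera): "location" ([x, y, z] in mm, in world coordinates, good to about 4 mm: the middle of the surface that is visible of it).
- bot.silhouettes(target, camera): "region" (480x640 bool, what is visible of it).
The state is a dict: "clock": time; "joint_positions": joint angles; "dq": joint speeds; "tau": joint torques, N m; "position": TCP position; "eef_rot": TCP orientation; "ft_force": force on the tool from outside, world axes, zero at the start; "torque": the same for the moment, N m; "grip_width": finger opening in mm; "gripper_force": force on a finger pad.
Only numpy, scipy, OpenCV 4.12 (cv2) and the standard library are available. Lean on these libraries where they do the work, as an engineer would, in place of code of your own. Each camera call takes 0.05 s, during which the arm holds its last target. There are 200 camera calls.

### The job

Get the tie link ready for welding: push the black-knobbed locating pin through the fork and the link's lug until its flange sits down on the fork, and let go of it. Then set the red-handled clamp cap over the tube onto the fixture's two dowels and press it down against its springs until the two jaw halves meet face to face. Finish while still holding it pressed shut, so the welder can start; the link stays lying in its jaw, and the other things are left alone.

Things in the scene. Friction and masses are not known exactly. Their poses are not given: they have to be found in the camera images.
- fixture: Weld fixture fixed on a low perforated welding table (table top at z = 0.102 m, x 0.41 to 0.735, y -0.40 to 0.015): steel plate 218 x 100 x 10 mm with a dark steel fork near its -x end and an aluminium V-jaw near its +x end. Origin: underside of the plate, at its middle; x runs along the tube from fork to jaw, z up. Everything on it except the pin and the cap is below 61 mm.
- fork_seat (a point): Centre of the pin hole in the fork's top face, where the pin's flange must sit: 70 mm from the fixture's origin towards -x, 55.5 mm above it; axes as the fixture's. Two level cheeks, 32 mm wide, 8 mm thick, 10 mm apart, with 13.5 mm through holes. The link's lug lies between them, its hole in line within 1.5 mm; the pin's tapered nose draws it true.
- jaw_face (a point): Centre of the upper face of the lower jaw, the split face, on the tube's axis: 60 mm from the fixture's origin towards +x, 42 mm above it; axes as the fixture's. The jaw is 44 mm (x) by 92 mm (y). Two brass spring plungers stand 5 mm out of the face: a cap merely laid on stays 5 mm open; about 10 N of push besides its weight shuts it.
- dowel_a (a point): Tip of one of the jaw's two upright steel dowels: 12 mm diameter with rounded nose, 34 mm from jaw_face towards the fixture's +y, standing 18.5 mm above the face.
- dowel_b (a point): Tip of the other dowel, the same, 34 mm from jaw_face towards the fixture's -y.
- link: Tie link, the workpiece: tube 25 mm diameter, 172 mm long, with a flat steel lug 8 mm thick and 32 mm wide at one end; 0.3 kg, loose, lying in the jaw's V with its lug in the fork. Origin: centre of the lug's hole (13.5 mm, vertical); x along the tube. The tube starts 23 mm from there, and its axis is level with the jaw's split face.
- pin: Headed locating pin, 0.1 kg, standing upright in a steel rest sleeve fixed on the table (36 mm high, 35 mm outside, 16 mm bore). Origin: tip of its nose; z up along the pin. Shank 12 mm diameter, 34 mm long, the lowest 8 mm tapering to 5 mm; flange 26 mm diameter, 5 mm thick, resting on the sleeve; above it a black knob 17 mm diameter, 33 mm high. Total 72 mm.
- pin_seat (a point): Centre of the underside of the pin's flange, 34 mm above the tip of its nose.
- pin_grip (a point): Point on the pin's axis, in the black knob, 61 mm above the tip of its nose (22 mm above the flange's top, 11 mm below the knob's top): a good grasp height.
- cap: Clamp cap, the upper jaw half, about 0.38 kg: aluminium block 44 mm (x) by 92 mm (y) by 26 mm high, V groove along x below, vertical dowel holes 13.6 mm right through at y = +34 and -34 mm. Upright red flat-bar handle 10 mm thick (x), 62 mm long (y), from 26 to 61 mm height. Origin: centre of the underside; z up. Lies handle up; either way round fits.
- cap_grip (a point): Middle of the red handle, 48 mm above the cap's underside: a good grasp height, pinching the handle's 10 mm thickness (along the cap's x).
- spray_tin: Bystander: red spray tin, 64 mm diameter, 192 mm tall. Origin: centre of its underside.
- steel_block: Bystander: dark steel block, 66 x 33 x 50 mm. Origin: centre of its underside.
- gas_cup: Bystander: the pink ceramic gas cup standing near the front edge of the table (its twin at the back is fixed), 21 mm diameter, 44 mm tall. Origin: centre of its underside.
- bar: Bystander: dark steel bar lying flat, 20 x 90 x 12 mm. Origin: centre of its underside.

How it is judged (in metres and radians):
On the way, in this order (a step that is already met when the one before it is completed fails the run):
1. the pin is seated in fork and lug and let go, before the cap is on (horizontal distance between each of pin_seat, link and fork_seat below 0.003 m and z of pin_seat in the frame of fork_seat between -0.0025 and 0.0025 m and angle between the z axis of pin_seat and the z axis of fork_seat, either way round below 0.06 rad and contact force between the fingers and pin below 0.2 N), for 0.2 s.
2. the cap is on its dowels (x of cap in the frame of jaw_face between -0.003 and 0.003 m and y of cap in the frame of jaw_face between -0.003 and 0.003 m and z of cap in the frame of jaw_face between -0.003 and 0.01 m and angle between the z axis of cap and the z axis of jaw_face, either way round below 0.04 rad and angle between the y axis of cap and the y axis of jaw_face, either way round below 0.05 rad), for 0.1 s.
At the end, for the whole second after the job is handed in: The pin's flange sits on the fork (within 3 mm sideways, 2.5 mm in height, 0.06 rad), the lug's hole in line; the cap is on its dowels with the faces less than 2 mm apart (3 mm sideways, 0.05 rad) and the robot is still pressing it shut (horizontal distance between each of pin_seat, link and fork_seat below 0.003 m and z of pin_seat in the frame of fork_seat between -0.0025 and 0.0025 m and angle between the z axis of pin_seat and the z axis of fork_seat, either way round below 0.06 rad and x of cap in the frame of jaw_face between -0.003 and 0.003 m and y of cap in the frame of jaw_face between -0.003 and 0.003 m and z of cap in the frame of jaw_face between -0.003 and 0.002 m and angle between the z axis of cap and the z axis of jaw_face, either way round below 0.04 rad and angle between the y axis of cap and the y axis of jaw_face, either way round below 0.05 rad and contact force between any of the fingers, the arm and cap above 3 N); the arm keeps its last pose, push and grip.
It fails at once if the spray tin is pushed away (distance of spray_tin from where it was at the start of the episode above 0.03 m).
It fails at once if the steel block is pushed away (distance of steel_block from where it was at the start of the episode above 0.03 m).
It fails at once if the gas cup is pushed away (distance of gas_cup from where it was at the start of the episode above 0.03 m).
It fails at once if the bar is pushed away (distance of bar from where it was at the start of the episode above 0.03 m).
It fails at once if the link is lifted out of the jaw (z of link in the frame of fork_seat above 0.01 m).
It also fails if it takes over 54 s, if anything falls off the work surface, if the arm or the gripper's body presses on something with over 40 N, if the wrist force passes 120 N, or if a joint passes its speed limit or range.

## Working session

There is one attempt and no reset: what is moved stays moved. The work goes in short steps, each a Python script; the robot and the scene stay as the last script left them, time stands still between calls to the robot, and variables do not carry over. Pictures are saved under pics/ and viewed, at most 10 in all, crops included, and the job is handed in when it is done.

```bash
mkdir -p pics; python3 - <<'E'
from cell import bot
import cv2,numpy as np
o=bot.get_obs();print(o['clock'],o['position'],o['ft_force'],o['grip_width'],bot.grip_point_offset)
for c in("scene","top"):
    im,d=bot.capture(c);cv2.imwrite(f"pics/{c}0.png",im[:,:,::-1]);np.savez(f"{c}0.npz",im=im,d=d)
    p=bot.camera_params(c);print(c,p)
    for n in("pin","cap","fixture","link"):
        for r in bot.look_for(n,c)[:3]:print(n,np.round(r["location"],1),round(r["confidence"],2))
E
```

```text
0.0 [ 250.10427674 -626.46366963  230.4507048 ] [ 0.57976977 -0.3839914  -0.78194166] 85.50549313482648 18.700000000000003
scene {'fx': 507.36517074495083, 'fy': 507.36517074495083, 'cx': 316.4196632470856, 'cy': 243.94420716103804, 'k1': -0.09972581931767155, 'R': array([[ 0.98436003,  0.17611602,  0.00429946],
       [ 0.13328721, -0.72857606, -0.67187159],
       [-0.11519486,  0.6619366 , -0.74065517]]), 't': array([-518.76293988,  -71.18794255, 1102.8050606 ])}
pin [ 474.9 -304.8  156.6] 0.6
cap [457.9 -75.  128.1] 0.82
fixture [ 614.8 -164.7  109. ] 0.63
link [ 603.5 -201.2  158.7] 0.82
link [ 616.4 -169.9  110.9] 0.63
top {'fx': 587.7076011419722, 'fy': 587.7076011419722, 'cx': 321.4135079949691, 'cy': 226.9698457457875, 'k1': -0.16748767734111727, 'R': array([[-0.02885673, -0.99923095,  0.02654814],
       [-0.9956131 ,  0.02636709, -0.0897738 ],
       [ 0.08900476, -0.02902226, -0.99560829]]), 't': array([-113.77392613,  539.05366106, 1180.99141791])}
pin [ 474.8 -297.1  166.9] 0.63
pin [454.2 -60.  131.2] 0.34
cap [452.6 -57.7 129.1] 0.58
fixture [ 591.3 -147.9  117.7] 0.93
link [ 600.  -184.3  156.6] 0.81
```

View pics/top0.png

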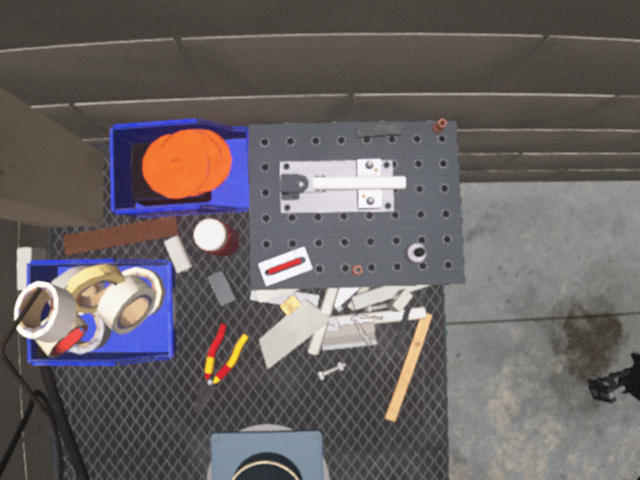

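View pics/scene0.png

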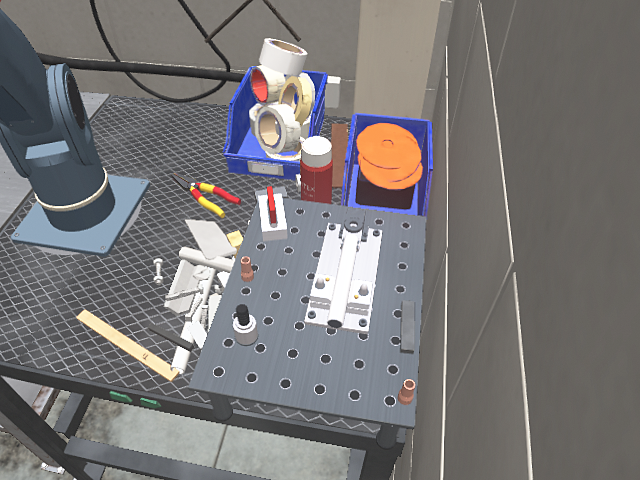

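Top view: the fixture's fork is at about (293,184) and its jaw dowels at (370,166) and (376,201). The pin is at (417,252), and the cap with its red handle is at (285,266). Fixture +x points towards world -y. Next I'll enlarge these areas.

```bash
cat > h.py <<'E'
from cell import bot
import cv2,numpy as np
def ray(c,uv):
    p=bot.camera_params(c);u,v=uv;xd=(u-p["cx"])/p["fx"];yd=(v-p["cy"])/p["fy"];x,y=xd,yd
    for _ in range(20):
        s=1+p["k1"]*(x*x+y*y);x,y=xd/s,yd/s
    R=np.array(p["R"]);return -R.T@p["t"],R.T@np.array([x,y,1.])
def atz(c,uv,z):
    o,d=ray(c,uv);return o+d*(z-o[2])/d[2]
def deproj(c,uv,dep):
    o,d=ray(c,uv);return o+d*dep
def proj(c,X):
    p=bot.camera_params(c);q=np.array(p["R"])@X+p["t"];x,y=q[0]/q[2],q[1]/q[2];s=1+p["k1"]*(x*x+y*y)
    return np.array([p["cx"]+p["fx"]*x*s,p["cy"]+p["fy"]*y*s])
E
python3 - <<'E'
from h import *
im=np.load("top0.npz")["im"][:,:,::-1]
def crop(im,x,y,w,h,k):
    r=cv2.resize(im[y:y+h,x:x+w],None,fx=k,fy=k,interpolation=cv2.INTER_CUBIC)
    for i in range(0,w,10):cv2.line(r,(i*k,0),(i*k,5 if (x+i)%50 else 14),(0,255,0),1)
    for j in range(0,h,10):cv2.line(r,(0,j*k),(5 if (y+j)%50 else 14,j*k),(0,255,0),1)
    return r
A=crop(im,270,150,150,70,5)          #750x350
B=crop(im,250,240,80,50,5)          #400x250
C=crop(im,390,230,60,50,5)[:, :300]
o=np.zeros((600,750,3),np.uint8);o[:350]=A;o[350:,:400]=B;o[350:,420:720]=C
cv2.imwrite("pics/c1.png",o)
im=np.load("scene0.npz")["im"][:,:,::-1]
A=crop(im,300,210,90,120,5);B=crop(im,225,295,40,55,5);C=crop(im,250,180,50,60,5)
o=np.zeros((600,800,3),np.uint8);o[:,:450]=A;o[:275,470:670]=B;o[290:590,470:720]=C
cv2.imwrite("pics/c2.png",o)
E
```

```text
(no output)
```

View pics/c1.png

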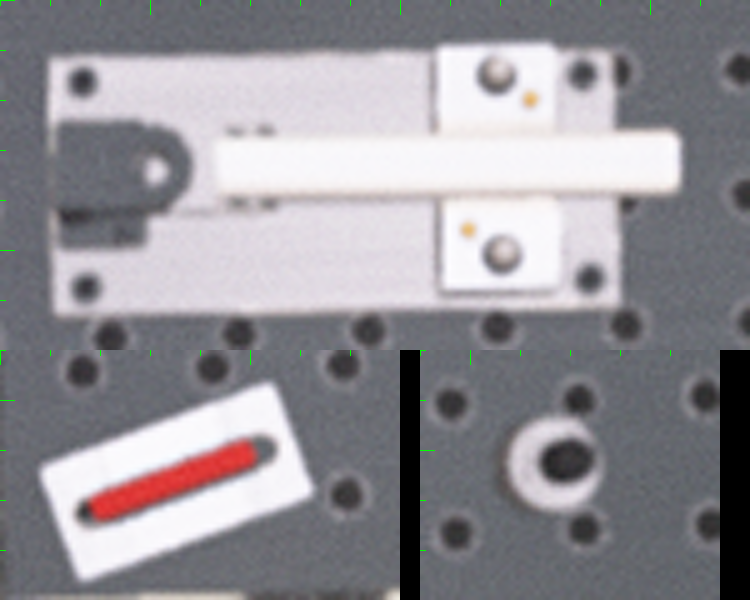

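View pics/c2.png

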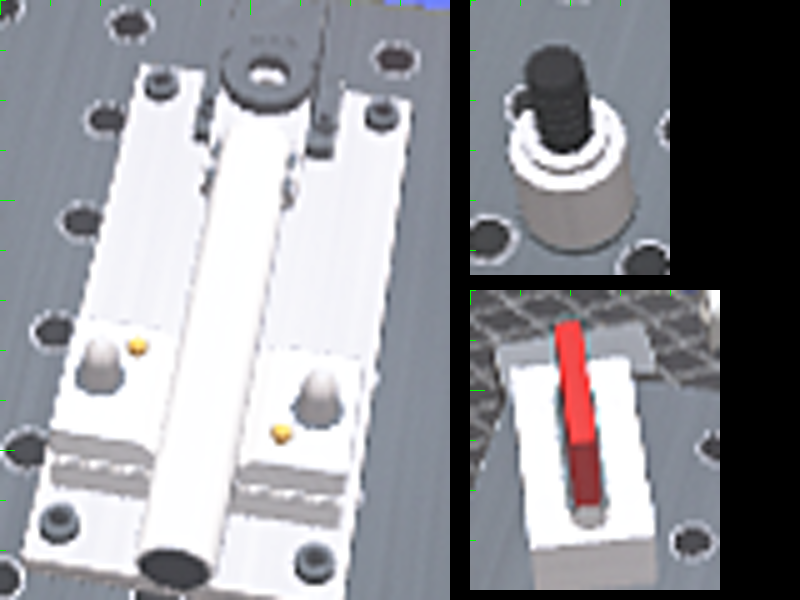

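The enlarged crops show clear corners, dowels, the fork hole and the knob. Now I'll triangulate the poses from both cameras.

```bash
cat > fit.py <<'E'
from h import *
from scipy.optimize import least_squares
T=lambda a,b:(270+a/5,150+b/5); TB=lambda a,b:(250+a/5,240+(b-350)/5); TC=lambda a,b:(390+(a-420)/5,230+(b-350)/5)
S=lambda a,b:(300+a/5,210+b/5); SB=lambda a,b:(225+(a-470)/5,295+b/5); SC=lambda a,b:(250+(a-470)/5,180+(b-290)/5)
fix=[("top",T(50,57),(-109,50,10)),("top",T(612,53),(109,50,10)),("top",T(620,303),(109,-50,10)),("top",T(54,314),(-109,-50,10)),
("top",T(496,74),(60,34,58)),("top",T(502,253),(60,-34,58)),("top",T(437,44),(38,46,42)),("top",T(556,43),(82,46,42)),("top",T(440,289),(38,-46,42)),("top",T(559,290),(82,-46,42)),
("scene",S(103,344),(60,-34,60)),("scene",S(320,374),(60,34,60)),("scene",S(268,71),(-70,0,55.5)),("scene",S(140,65),(-109,-50,10)),("scene",S(412,95),(-109,50,10)),("scene",S(25,555),(109,-50,10)),("scene",S(52,432),(82,-46,42)),("scene",S(347,467),(82,46,42))]
cap=[("top",TB(40,467),(1,1)),("top",TB(272,382),(1,-1)),("top",TB(314,492),(-1,-1)),("top",TB(82,580),(-1,1)),
("scene",SC(510,365),(-1,1)),("scene",SC(632,360),(1,1)),("scene",SC(655,540),(1,-1)),("scene",SC(530,547),(-1,-1))]
cap=[(c,uv,(22*a,46*b,26)) for c,uv,(a,b) in cap]
pin=[("top",TC(567,461),(0,0,74)),("scene",SB(556,62),(0,0,74))]
def res(v,M):
    c,s=np.cos(v[2]),np.sin(v[2]);out=[]
    for cam,uv,m in M:
        X=np.array([v[0]+c*m[0]-s*m[1],v[1]+s*m[0]+c*m[1],102+m[2]]);out.append(proj(cam,X)-uv)
    return np.array(out)
if __name__=="__main__":
  for n,M,v0 in(("fix",fix,(600,-170,-1.6)),("cap",cap,(455,-65,.2)),("pin",pin,(475,-300,0))):
    for sub in("both","top","scene"):
        m=[q for q in M if sub in("both",q[0])]
        r=least_squares(lambda v:res(v,m).ravel(),v0,loss="huber")
        print(n,sub,np.round(r.x[:2],1),np.degrees(r.x[2]).round(2))
        if sub=="both":print(np.round(res(r.x,m),1).tolist())
  d=np.load("top0.npz")["d"]
  for uv in((350,205),(365,172),(285,266),(275,258),(260,180),(419,252)):print(uv,deproj("top",uv,d[uv[1],uv[0]]).round(1))
E
python3 fit.py
```

```text
fix both [ 605.4 -156.8] -90.52
[[-0.9, 0.3], [-0.8, -0.4], [-0.6, 0.8], [-1.1, 0.4], [0.2, -1.1], [0.1, -0.5], [-0.7, 0.5], [-1.2, 0.4], [0.0, 0.0], [-0.3, -0.5], [-0.4, 0.4], [0.5, 1.0], [0.1, 0.3], [-0.0, 0.2], [0.3, 1.7], [-1.1, 1.3], [-0.6, 0.0], [0.3, 2.3]]
fix top [ 605.5 -157.7] -90.79
fix scene [ 605.2 -154.8] -90.13Traceback (most recent call last):
  File "fit.py", line 21, in <module>
    r=least_squares(lambda v:res(v,m).ravel(),v0,loss="huber")
    return func(*args, **kwargs)
    result = trf(vector_fun.fun, vector_fun.jac, x0, f0, J0, lb, ub, ftol, xtol,
                 gtol, max_nfev, x_scale, loss_function, tr_solver,
                 tr_options.copy(), verbose, callback=callback_wrapped)
    return trf_no_bounds(
        fun, jac, x0, f0, J0, ftol, xtol, gtol, max_nfev, x_scale,
        loss_function, tr_solver, tr_options, verbose, callback=callback)
    f_new = fun(x_new)
    self._update_fun()
    ~~~~~~~~~~~~~~~~^^
    self.f = self.fun_wrapped(xp_copy(self.x))
             ~~~~~~~~~~~~~~~~^^^^^^^^^^^^^^^^^
    return np.atleast_1d(self.fun(x))
                         ~~~~~~~~^^^
    return self.f(x, *self.args, **self.kwargs)
           ~~~~~~^^^^^^^^^^^^^^^^^^^^^^^^^^^^^^
  File "fit.py", line 21, in <lambda>
    r=least_squares(lambda v:res(v,m).ravel(),v0,loss="huber")
                             ~~~^^^^^
  File "fit.py", line 15, in res
    X=np.array([v[0]+c*m[0]-s*m[1],v[1]+s*m[0]+c*m[1],102+m[2]]);out.append(proj(cam,X)-uv)
                                                                            ~~~~^^^^^^^
  File "h.py", line 13, in proj
    p=bot.camera_params(c);q=np.array(p["R"])@X+p["t"];x,y=q[0]/q[2],q[1]/q[2];s=1+p["k1"]*(x*x+y*y)
ValueError: time passes only in moves, steps and waits
```

```bash
python3 - <<'E'
s=open('h.py').read().replace('def ray','P={c:bot.camera_params(c) for c in("scene","top")}\ndef ray',1)
head,rest=s.split('\ndef ray',1);rest=rest.replace('bot.camera_params(c)','P[c]')
open('h.py','w').write(head+'\ndef ray'+rest)
E
python3 fit.py
```

```text
fix both [ 605.4 -156.8] -90.52
[[-0.9, 0.3], [-0.8, -0.4], [-0.6, 0.8], [-1.1, 0.4], [0.2, -1.1], [0.1, -0.5], [-0.7, 0.5], [-1.2, 0.4], [0.0, 0.0], [-0.3, -0.5], [-0.4, 0.4], [0.5, 1.0], [0.1, 0.3], [-0.0, 0.2], [0.3, 1.7], [-1.1, 1.3], [-0.6, 0.0], [0.3, 2.3]]
fix top [ 605.5 -157.7] -90.79
fix scene [ 605.2 -154.8] -90.13
cap both [455.  -55.4] 18.56
[[-0.2, 0.1], [-0.4, 0.2], [-0.7, 0.3], [-0.6, -0.3], [0.4, 2.2], [-0.6, 0.9], [0.0, -0.1], [0.0, 1.1]]
cap top [455.1 -56.3] 18.97
cap scene [454.6 -53.2] 17.92
pin both [ 472.  -298.8] 0.0
[[-0.6, -0.1], [-0.2, 0.5]]
pin top [ 471.8 -300. ] 0.0
pin scene [ 472.  -297.9] 0.0
(350, 205) [ 568.4 -181.9  115.3]
(365, 172) [ 626.6 -210.1  142.8]
(285, 266) [454.3 -56.9 165.6]
(275, 258) [470.6 -37.4 130.2]
(260, 180) [623.5 -10.  101.2]
(419, 252) [ 472.2 -299.2  176.3]
```

```bash
cat >> h.py <<'E'
def Rz(deg):
    "tool down, tool y axis at angle deg in world xy"
    a=np.radians(deg);y=np.array([np.cos(a),np.sin(a),0]);z=np.array([0,0,-1.]);return np.column_stack([np.cross(y,z),y,z])
E
python3 - <<'E'
from h import *
print(bot.get_obs()["eef_rot"].round(2).tolist())
d=np.load("top0.npz")["d"]
for uv in((190,160),(130,140),(211,236),(222,288),(357,269),(380,130),(270,320)):print(uv,deproj("top",uv,d[uv[1],uv[0]]).round(0))
for n,p,A in(("pin",(472,-298.8,147),(-90,90)),("pinup",(472,-298.8,260),(-90,90)),("fork",(605,-87,210),(-90,90)),("cap",(455,-55.4,131.3),(18.6,-161.4)),("jaw",(605,-216.8,190),(-90.5,89.5))):
    for a in A:
        q=bot.solve_ik(np.array(p),Rz(a));print(n,a,None if q is None else np.round(q,0))
E
```

```text
[[0.93, 0.37, -0.0], [0.37, -0.93, 0.0], [-0.0, -0.0, -1.0]]
(190, 160) [655. 116. 156.]
(130, 140) [726. 265.  44.]
(211, 236) [510.  72. 190.]
(222, 288) [416.  74.  49.]
(357, 269) [ 446. -192.  103.]
(380, 130) [ 714. -246.  114.]
(270, 320) [347. -17.   2.]
pin -90 [ 25.  28.   4. 107.  -3.  45. -60.]
pin 90 [ 53.  32. -39. 105.  26.  51.  92.]
pinup -90 [ 25.  22.   4.  98.  -2.  61. -61.]
pinup 90 [ 56.  26. -42.  97.  19.  65.  99.]
fork -90 [  5.  28.  -2.  94.   1.  57. -87.]
fork 90 [ 29.  33. -42.  93.  24.  63.  71.]
cap 18.6 [ 20.  24. -26. 121.  17.  39.   1.]
cap -161.4 [ -12.   24.   17.  122.  -12.   36. -147.]
jaw -90.5 [ 14.  32.   3.  91.  -2.  57. -73.]
jaw 89.5 [ 39.  36. -40.  90.  25.  63.  82.]
```

```bash
python3 - <<'E'
from h import *
R=Rz(-90);x,y=472,-298.8
bot.move_pose([x,y,230],R)
bot.move_gripper(60,60)
print(bot.move_linear([x,y,147],rate=100,until_force=8))
bot.move_gripper(0,60)
o=bot.get_obs();print(o['clock'],o['position'],o['ft_force'],o['grip_width'],o['gripper_force'])
bot.move_linear([x,y,230],rate=100)
bot.move_pose([605.4+.6,-156.8+70,215],R)
for c in("scene","top"):
    im,d=bot.capture(c);np.savez(f"{c}1.npz",im=im,d=d)
o=bot.get_obs();print(o['clock'],o['position'],o['ft_force'],o['grip_width'])
a=np.load("top1.npz")["im"][150:230,260:360,::-1];b=np.load("scene1.npz")["im"][150:290,300:400,::-1]
out=np.zeros((560,800,3),np.uint8);out[:320,:400]=cv2.resize(a,None,fx=4,fy=4,interpolation=2);out[:560,400:]=cv2.resize(b,None,fx=4,fy=4,interpolation=2)
cv2.imwrite("pics/h1.png",out)
E
```

```text
False
3.8 [ 472.21484182 -298.99851079  147.55293505] [-2.09731834  1.30404969  6.55354823] 14.238887083834925 58.40655505657196
5.8667 [605.27438059 -89.57064001 215.22282525] [-0.19389045 -0.08580242 -2.24396276] 14.486415957262128
```

View pics/h1.png

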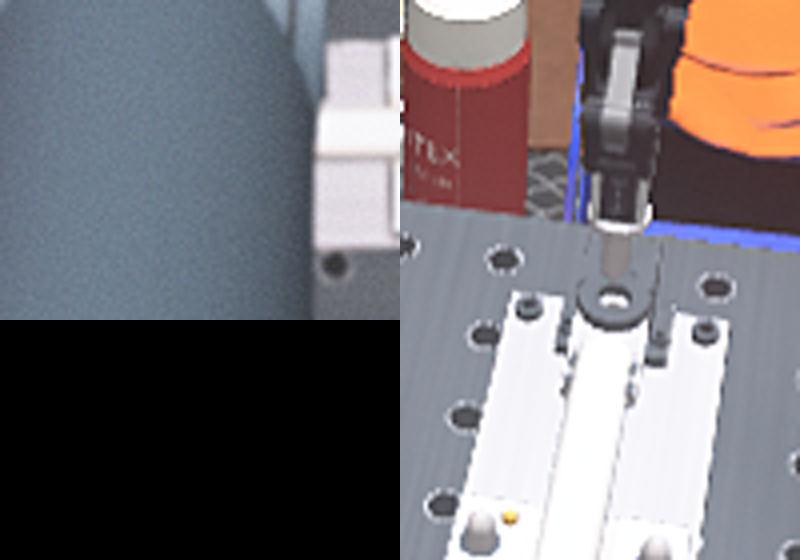

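The pin is in the gripper over the fork in the scene view, with its nose at crop (613,275) just behind the hole at (615,297). The arm hides the fork from the top camera. I'll check that the arm has settled and measure pin against hole in the scene picture.

```bash
python3 - <<'E'
from h import *
bot.sleep(.4);o=bot.get_obs();p=o['position'];print(o['clock'],p,o['ft_force'],(o['eef_rot'][:,2]).round(4))
im,d=bot.capture("scene");np.savez("scene2.npz",im=im,d=d)
b=im[180:240,330:380,::-1];cv2.imwrite("pics/h2.png",cv2.resize(b,None,fx=10,fy=10,interpolation=2))
# predicted: tip and flange underside if pin axis = TCP, grip 61 above tip
t=p+[0,0,18.7-61]
print("tip",proj("scene",t),"flange",proj("scene",t+[0,0,34]),"flangetop",proj("scene",t+[0,0,39]))
E
```

```text
6.2667 [605.92435662 -87.09227171 215.07809728] [-0.26082157 -0.0012245  -0.12051077] [ 1.e-04  0.e+00 -1.e+00]
tip [354.16317933 218.1849228 ] flange [355.39291015 203.32816554] flangetop [355.57944839 201.06799305]
```

View pics/h2.png

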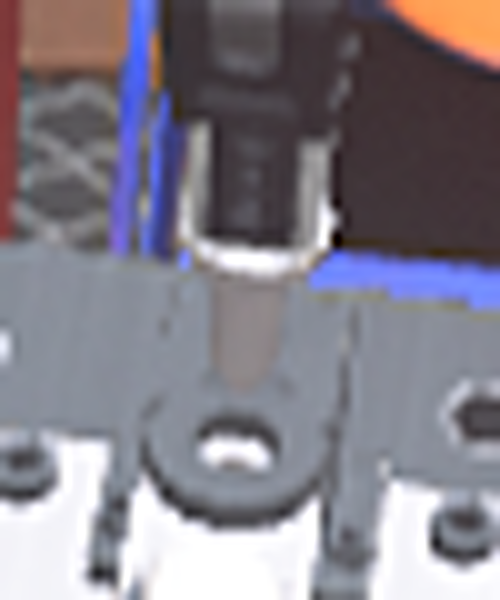

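```bash
python3 - <<'E'
from h import *
for uv in((353.7,224),(353.7,223.5),(353.7,224.5),(353.4,224)):print(uv,atz("scene",uv,157.5).round(1))
X=np.array([605.9,-87.1,157.5]);print(proj("scene",X),[ (proj("scene",X+13*np.array([np.cos(a),np.sin(a),0])+[0,0,49.3])).round(1).tolist() for a in (0,np.pi,np.pi/2,-np.pi/2)])
# sides of knob/flange in scene2: row profiles
im=np.load("scene2.npz")["im"].astype(int).sum(2)
for v in range(200,222):print(v,im[v,345:368])
E
```

```text
(353.7, 224) [605.9 -85.7 157.5]
(353.7, 223.5) [605.7 -84.5 157.5]
(353.7, 224.5) [606.  -86.9 157.5]
(353.4, 224) [605.4 -85.8 157.5]
[353.61693288 224.58336703] [[363.3, 204.3], [347.4, 202.3], [356.4, 198.0], [354.4, 208.8]]
200 [375 234 285 574 433 322 165 183 205 243 252 177 185 184 263 453 461 605
 103 158 175 176 174]
201 [349 234 300 572 428 277 168 189 242 263 252 183 188 183 258 450 476 743
 432 146 176 180 177]
202 [318 235 329 649 417 267 156 176 217 242 234 187 186 171 249 441 482 765
 438 145 172 177 177]
203 [292 246 342 611 481 282 149 168 171 159 180 152 152 170 319 427 501 765
  79 147 169 174 174]
204 [271 248 301 435 547 651 503 407 407 380 234 247 240 210 349 436 579 702
  76 127 144 149 152]
205 [302 234 288 499 456 646 651 747 758 755 728 729 642 621 558 615 496 333
 405 410 342 340 323]
206 [396 365 388 531 375 378 507 681 744 742 765 765 740 685 575 597 375 481
 507 512 490 490 485]
207 [451 454 442 421 416 393 391 371 453 462 556 568 563 452 425 417 501 497
 501 501 503 508 512]
208 [449 436 413 440 449 417 386 400 396 389 387 391 396 393 442 434 505 502
 5
[... 606 characters left out ...]
35 426]
215 [436 437 437 437 438 437 376 406 412 421 417 408 397 439 432 442 437 439
 440 411 420 430 430]
216 [434 442 438 435 441 440 381 408 416 419 421 408 418 440 439 439 437 437
 433 355 452 427 430]
217 [441 435 438 439 439 401 377 407 416 417 413 399 406 414 445 437 436 443
 429 330 449 428 430]
218 [443 437 432 436 431 403 400 397 407 403 402 412 401 378 415 440 439 443
 436 334 448 428 432]
219 [410 409 438 434 437 431 428 417 424 417 419 424 422 398 414 443 440 444
 434 307 448 428 427]
220 [348 410 435 435 435 436 439 400 412 429 426 429 430 428 438 437 437 443
 402 311 448 429 431]
221 [387 438 435 431 430 394 353 306 309 331 340 400 438 434 436 437 444 444
 384 365 441 427 431]
```

```bash
python3 - <<'E'
from h import *
x,y=605.9,-86.2
bot.move_linear([x,y,206],rate=80);bot.sleep(.2)
f0=bot.get_obs()['ft_force']
for z in(197,191,184,176,170):
    hit=bot.move_linear([x,y,z],rate=40,until_force=12);bot.sleep(.1)
    o=bot.get_obs();p=o['position'];print(z,hit,round(o['clock'],1),p.round(2),(o['ft_force']-f0).round(1))
    if hit:break
E
```

```text
197 False 7.3 [605.95 -86.21 196.99] [ 0.7 -0.7  0.4]
191 False 7.7 [605.89 -86.21 190.96] [0.8 0.5 0.8]
184 False 8.1 [605.89 -86.12 183.93] [ 0.4  0.9 -0.3]
176 False 8.5 [605.81 -86.05 175.86] [ 1.1  1.7 -0.9]
170 False 8.9 [605.8  -85.99 169.76] [ 0.7  2.1 -1.2]
```

```bash
python3 - <<'E'
from h import *
x,y=605.8,-85.9
hit=bot.move_linear([x,y,163],rate=25,until_force=15);bot.sleep(.2)
o=bot.get_obs();print(hit,o['clock'],o['position'].round(2),o['ft_force'].round(1))
z=o['position'][2]
bot.move_gripper(40,60)
bot.move_linear([x,y,240],rate=120);bot.sleep(.2)
print(bot.get_obs()['position'],bot.get_obs()['clock'])
bot.move_pose([455.,-55.4,230],Rz(18.6));bot.sleep(.3)
for c in("scene","top"):
    im,d=bot.capture(c);np.savez(f"{c}3.npz",im=im,d=d)
o=bot.get_obs();print(o['clock'],o['position'],o['ft_force'])
a=np.load("top3.npz")["im"][150:220,270:420,::-1];b=np.load("scene3.npz")["im"][190:330,240:400,::-1]
out=np.zeros((600,800,3),np.uint8);out[:280,:600]=cv2.resize(a,None,fx=4,fy=4,interpolation=2);b=cv2.resize(b,None,fx=5,fy=5,interpolation=2)
cv2.imwrite("pics/s_scene.png",b[:600]);cv2.imwrite("pics/s_top.png",out[:280,:600])
E
```

```text
True 9.3833 [606.16 -85.93 167.07] [-0.5 -0.4  6.3]
[605.40777106 -85.827684   239.1275266 ] 10.7167
12.5833 [455.06757036 -55.3696663  229.96071514] [ 0.74137854 -0.81228683  0.34818348]
```

View pics/s_scene.png

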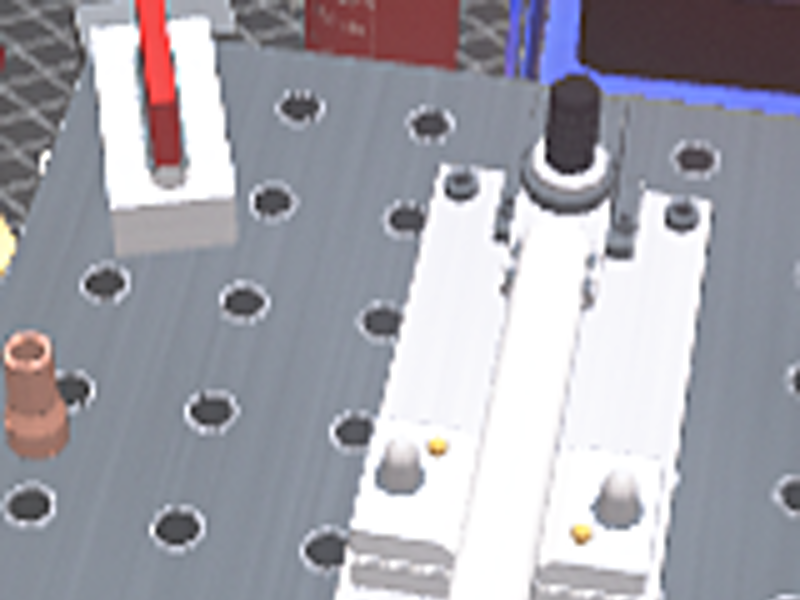

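The pin is seated: its flange lies on the fork at crop (568,165) and it has been released. Seated TCP is about (606.1, -85.9). That corrects the camera y bias, so the cap should be at about (455, -54.4) and the jaw at about (604.9, -215.9). Next is grasping the cap.

```bash
python3 - <<'E'
from h import *
x,y=455.,-54.4
bot.move_gripper(50,100)
bot.move_linear([x,y,160],rate=120)
print(bot.move_linear([x,y,131.8],rate=50,until_force=10))
bot.move_gripper(0,100);bot.sleep(.1)
o=bot.get_obs();print(o['clock'],o['position'],o['ft_force'],o['grip_width'],o['gripper_force'])
bot.move_linear([x,y,255],rate=120)
bot.move_pose([604.9,-215.9,250],Rz(-90.5))
bot.move_linear([604.9,-215.9,208],rate=80);bot.sleep(.4)
o=bot.get_obs();print(o['clock'],o['position'],o['ft_force'],o['grip_width'],o['eef_rot'].round(3).tolist())
for c in("scene","top"):
    im,d=bot.capture(c);np.savez(f"{c}4.npz",im=im,d=d)
a=np.load("scene4.npz")["im"][200:320,290:410,::-1];cv2.imwrite("pics/p_scene.png",cv2.resize(a,None,fx=5,fy=5,interpolation=2))
c,s=np.cos(np.radians(-90.5)),np.sin(np.radians(-90.5));p=o['position']
for m in((22,46,0),(22,-46,0),(-22,-46,26),(22,46,26),(22,-46,26),(-22,46,26)):
    print(m,((proj("scene",[p[0]+c*m[0]-s*m[1],p[1]+s*m[0]+c*m[1],p[2]-29.3+m[2]])-[290,200])*5).round(0))
E
```

```text
False
14.8417 [455.02209602 -54.48903339 132.0035643 ] [-2.02730683 -0.11584606  5.03242316] 8.748628480820374 97.70936608314514
18.425 [ 604.99789104 -215.91372725  208.22147154] [ 0.49929058 -0.2293073  -4.76453735] 8.667206604914785 [[1.0, -0.009, 0.0], [-0.009, -1.0, -0.0], [0.0, 0.0, -1.0]]
(22, 46, 0) [409. 456.]
(22, -46, 0) [ 99. 410.]
(-22, -46, 26) [127. 242.]
(22, 46, 26) [417. 401.]
(22, -46, 26) [ 99. 354.]
(-22, 46, 26) [433. 286.]
```

View pics/p_scene.png

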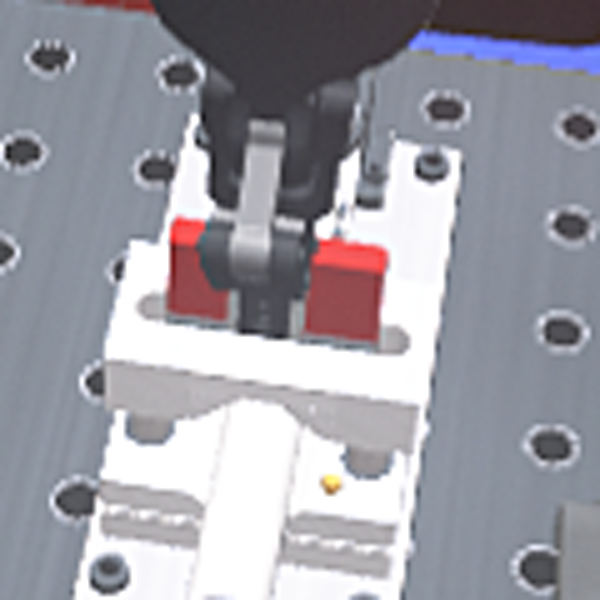

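```bash
python3 - <<'E'
from h import *
c,s=np.cos(np.radians(-90.5)),np.sin(np.radians(-90.5))
def pr(o,m,z):return ((proj("scene",[o[0]+c*m[0]-s*m[1],o[1]+s*m[0]+c*m[1],z])-[290,200])*5).round(1)
cap=(605,-215.9);zc=208.2-29.3
print("cap hole outer L/R",pr(cap,(0,-40.8),zc+26),pr(cap,(0,40.8),zc+26))
print("handle ends top front",pr(cap,(5,-31),zc+61),pr(cap,(5,31),zc+61))
for y in(-34,34):
    print("dowel edges at mid",[pr(cap,(0,y+d),152) for d in(-6,6)])
print("jaw corners",pr(cap,(22,-46),144),pr(cap,(22,46),144),"plate",)
g=cv2.resize(np.load("scene4.npz")["im"][200:320,290:410].astype(np.float32).mean(2),None,fx=5,fy=5,interpolation=cv2.INTER_CUBIC)
for y in(420,428,436,455,463):print("row",y,g[y,100:440:5].astype(int).tolist())
E
```

```text
cap hole outer L/R [130.5 299.5] [407.5 339.8]
handle ends top front [162.  237.1] [381.1 268.3]
dowel edges at mid [array([132.4, 411. ]), array([170.7, 416.8])]
dowel edges at mid [array([351. , 443.9]), array([390. , 449.8])]
jaw corners [ 99.7 480.1] [399.  526.1] plate
row 420 [147, 140, 134, 215, 274, 188, 131, 140, 147, 151, 150, 157, 161, 160, 157, 191, 218, 234, 230, 231, 248, 259, 258, 255, 254, 241, 247, 256, 255, 255, 255, 255, 255, 255, 255, 255, 254, 257, 260, 220, 174, 166, 173, 181, 183, 180, 182, 180, 178, 178, 178, 179, 179, 181, 181, 179, 180, 180, 179, 179, 180, 180, 172, 195, 252, 200, 143, 147]
row 428 [145, 137, 204, 256, 269, 177, 124, 140, 147, 149, 149, 151, 153, 146, 135, 215, 263, 254, 255, 255, 255, 255, 254, 257, 241, 240, 253, 255, 255, 255, 255, 255, 255, 255, 255, 255, 255, 255, 255, 253, 226, 231, 202, 169, 175, 182, 182, 181, 180, 178, 177, 177, 178, 179, 179, 180, 180, 179, 179, 179, 178, 175, 171, 207, 251, 257, 176, 139]
row 436 [142, 140, 218, 262, 263, 213, 137, 127, 143, 145, 146, 149, 147, 129, 183, 248, 257, 255, 255, 255, 255, 255, 255, 255
[... 219 characters left out ...]
8]
row 455 [140, 218, 263, 254, 255, 255, 255, 254, 255, 255, 255, 255, 255, 254, 255, 255, 255, 255, 255, 255, 255, 254, 256, 246, 245, 253, 255, 255, 255, 255, 255, 255, 255, 255, 255, 255, 255, 255, 247, 225, 241, 256, 253, 254, 255, 255, 255, 264, 206, 140, 130, 141, 149, 149, 149, 155, 158, 148, 162, 231, 252, 204, 210, 262, 172, 129, 153, 151]
row 463 [143, 221, 261, 255, 255, 255, 255, 255, 255, 255, 255, 255, 255, 255, 255, 255, 255, 255, 255, 255, 255, 255, 254, 243, 247, 255, 255, 255, 255, 255, 255, 255, 255, 255, 255, 255, 255, 253, 239, 239, 252, 254, 253, 254, 255, 255, 255, 258, 247, 169, 132, 145, 150, 149, 151, 153, 152, 137, 160, 232, 263, 230, 239, 269, 182, 136, 151, 152]
```

The scene picture shows both dowels at crop (150,425) and (370,455), below the cap's holes. Against the model the dowels sit about 1 mm towards -x and the cap about 0.7 mm towards +x. I'll shift the target to x = 603.5 with yaw -90.8 and lower it while watching the force.

```bash
python3 - <<'E'
from h import *
x,y=603.5,-215.9;R=Rz(-90.8)
bot.move_linear([x,y,200],R,rate=40);bot.sleep(.3)
f0=bot.get_obs()['ft_force']
for z in(195,192,190,188,186,184,182,180):
    hit=bot.move_linear([x,y,z],rate=20,until_force=10);bot.sleep(.1)
    o=bot.get_obs();print(z,hit,round(o['clock'],1),o['position'].round(2),(o['ft_force']-f0).round(1),o['torque'].round(2))
    if hit:break
E
```

```text
195 False 19.7 [ 603.55 -215.9   195.  ] [-0.2 -0.9 -1.1] [ 0.03 -0.02  0.04]
192 False 20.1 [ 603.53 -215.92  192.  ] [-0.9 -0.6 -1.4] [ 0.02 -0.01  0.02]
190 False 20.4 [ 603.5  -215.9   189.98] [-0.2 -0.1 -0.4] [0.01 0.03 0.01]
188 False 20.8 [ 603.48 -215.88  187.98] [ 0.4  0.4 -0.8] [ 0.01 -0.   -0.05]
186 False 21.1 [ 603.49 -215.91  185.96] [ 0.6 -0.4 -0.2] [ 0.04  0.03 -0.01]
184 False 21.5 [ 603.52 -215.89  184.  ] [ 0.5 -0.1 -0.6] [-0.05  0.02  0.03]
182 False 21.8 [ 603.48 -215.92  181.95] [ 0.2  0.3 -0.9] [-0.01 -0.01 -0.  ]
180 False 22.2 [ 603.51 -215.87  179.99] [ 0.7  1.4 -0.7] [0.06 0.03 0.04]
```

```bash
python3 - <<'E'
from h import *
x,y=603.5,-215.9
f0=bot.get_obs()['ft_force']
for z in(178,176,175,174.5,174,173.5,173,172.5,172,171.5):
    bot.move_linear([x,y,z],rate=15);bot.sleep(.15)
    o=bot.get_obs();f=o['ft_force']-f0;print(z,round(o['clock'],1),o['position'].round(2),f.round(1))
    if f[2]>30:break
im,d=bot.capture("scene");np.savez("scene5.npz",im=im,d=d)
cv2.imwrite("pics/f.png",cv2.resize(im[200:320,290:410,::-1],None,fx=5,fy=5,interpolation=2))
E
```

```text
178 22.6 [ 603.9  -216.06  178.63] [-0.9 -0.9  7.9]
176 23.0 [ 603.91 -216.09  176.59] [-2.  -1.6 10.6]
175 23.4 [ 603.95 -216.13  175.72] [-1.4 -0.9 11.8]
174.5 23.8 [ 603.98 -216.14  175.32] [-1.5 -1.9 12.3]
174 24.2 [ 603.93 -216.11  174.84] [-2.8 -1.8 12.4]
173.5 24.6 [ 603.93 -216.13  174.39] [-2.2 -0.9 12.8]
173 25.0 [ 604.   -216.11  174.11] [-3.5 -0.6 13.8]
172.5 25.4 [ 603.99 -216.11  174.08] [-4.1 -0.5 19.2]
172 25.8 [ 603.99 -216.07  174.04] [-5.8  0.2 22.5]
171.5 26.2 [ 604.03 -216.05  174.03] [-6.2  1.5 25.6]
```

View pics/f.png

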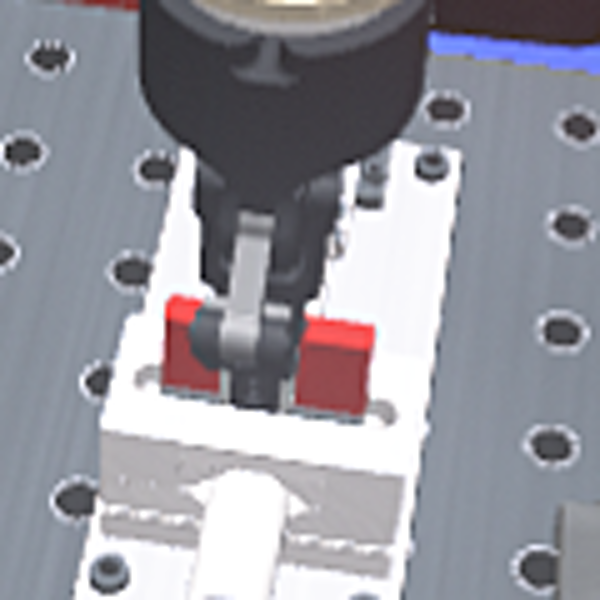

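The faces meet: it stops hard at z = 174.05 under about 25 N, with no gap in the picture between the cap and jaw at crop (100-410, 430-545). Handing in now.

```bash
python3 -c "
from cell import bot
print(bot.close_job())"
```

```text
the job is handed in; nothing more can be done
None
```

The pin is seated and released, and the cap is on its dowels and held shut under about 25 N. The job was handed in a little after 26 s on the clock; the hand-in returned no verdict.

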